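# Close the frame jig and hold the square in its corner

## Task

On the frame jig, first push the yellow cross rail, the one with the black tab, along its slide until it clicks fully home against the silver stud. Then take the loose red square with the round black knob, lay it flat on the jig's base plate and press it into the corner so that one outer face bears flush on the stud and the other flush on the cross rail; the program finishes while still holding it pressed there, firmly but not hard, against both faces, ready for the corner to be fastened. Leave the jar, the socket and the blue bottle where they stand.

Things in the scene. Friction and masses are not known exactly. Their poses are not given: they have to be found in the camera images.
- corner (a point): The jig's inside corner, fixed: the point on the top of its base plate (12 mm above the bench) where the stud's inner face and the line of the cross rail's inner face meet. Axes are the jig's: x along the stud's inner face towards the cross rail, y along the slide towards the stud, z up. The square goes in at negative x and y.
- jig: Smooth, oiled dark steel base plate of the jig, 230 x 325 x 12 mm, fixed to the bench at varying place and yaw. Origin on its underside, 60 mm in x and 100 mm in y short of corner; same axes. The plate reaches from x -170 to +60 and y -290 to +35 mm of corner. A blue detent housing, 24 mm high, stands at x 49, y -56 mm.
- stud: Silver aluminium bar fixed on the plate, 165 mm long, 24 mm wide, 28 mm high above the plate. Its inner face is the plane y = 0 of corner, from x = -140 to +25 mm. Origin and axes as corner.
- rail_end (a point): Yellow cross rail, the sliding carriage: 25 mm wide, 159 mm long, 28 mm high above the plate, with an upright black tab on its rear end. Its inner face is the plane x = 0 of corner, looking to -x. This point, at the foot of that face at its stud end, arrives at corner when home (1 mm gap to the stud). Axes as the jig's.
- carriage (a joint): Cross rail's place along its slide, in m: 0 fully back, 0.120 fully home at the end stop (towards the stud, +y of corner). A spring plunger resists with up to about 8 N between 0.106 and 0.114 m, then snaps in and holds it at 0.120. Elsewhere it slides with about 1.5 N of friction and stays where left.
- tab (a point): Centre of the black tab on the rear end of the cross rail: 25 mm wide (jig x), 16 mm thick (jig y), from the rail's top, 40 mm above the bench, to 80 mm above the bench; this point is 60 mm above the bench. Axes as the jig's. It moves with the carriage; home it lies at x 12.5, y -150 mm of corner.
- knob (a point): Centre of the upright round black knob of the red square, 24 mm diameter, 38 mm high, 43 mm above the square's underside (the knob spans 24 to 62 mm). Axes: x and y point square to the two outer faces, which lie 40 mm from the knob's axis at +x and +y. With axes parallel to corner's it fits: +y face on the stud, +x face on the cross rail.
- square_corner (a point): Outer corner of the red square at its underside: 40, 40, -43 mm from knob, same axes. Seated, it coincides with corner.
- square: The loose red square, about 0.4 kg, lying flat on the bench: an L of two legs 110 mm long outside, 22 mm wide, 24 mm high, its inner corner filled by a 36 x 36 mm block under the knob. The legs reach from +40 to -70 mm. Origin on the underside below the knob, axes as knob.
- jar: Bystander: amber glass jar with steel lid, 60 mm diameter, 75 mm high; origin at the centre of its underside.
- socket: Bystander: steel socket standing on end, 34 mm diameter, 38 mm high; origin at the centre of its underside.
- cleaner: Bystander: blue plastic bottle, 60 mm diameter, 170 mm high; origin at the centre of its underside.
Not all that is in view belongs to the job. Of the things shaped like the square, the red one is meant.

How it is judged:
On the way, in this order (a step that is already met when the one before it is completed fails the run):
1. the cross rail has clicked home and rests there (value of joint carriage above 0.117 m and velocity of joint carriage below 0.01 m/s), for 0.3 s.
2. the square is pressed flush into the corner, touching both stud and cross rail (contact force between square and stud above 1.5 N and contact force between square and carriage above 1.5 N and angle between the x axis of square_corner and the x axis of corner, either way round below 0.025 rad and angle between square_corner's own z axis and vertical below 0.04 rad and x of square_corner in the frame of corner between -0.003 and 0.003 m and y of square_corner in the frame of corner between -0.003 and 0.003 m and z of square_corner in the frame of corner between -0.0035 and 0.0035 m and contact force between the fingers and square above 1 N), for 0.3 s.
At the end, for the whole second after the job is handed in: Carriage home (over 0.117 m); square flat on the plate (3.5 mm, 0.04 rad), its corner within 3 mm of the jig corner on each axis, faces parallel within 0.025 rad; over 1.5 N on stud and on cross rail; fingers still bear on it with over 1 N (all of step 2 and value of joint carriage above 0.117 m); the arm keeps its last pose, push and grip.
It fails at once if the jar was moved by more than 20 mm or tipped over (distance of jar from where it was at the start of the episode above 0.02 m or angle between jar's own z axis and vertical above 0.5 rad).
It fails at once if the socket was moved by more than 20 mm or tipped over (distance of socket from where it was at the start of the episode above 0.02 m or angle between socket's own z axis and vertical above 0.5 rad).
It fails at once if the cleaner was moved by more than 20 mm or tipped over (distance of cleaner from where it was at the start of the episode above 0.02 m or angle between cleaner's own z axis and vertical above 0.5 rad).
It fails at once if the square was pressed on the stud or cross rail with more than 60 N (contact force between square and stud above 60 N or contact force between square and carriage above 60 N).
It also fails if it takes over 72 s, if anything falls off the work surface, if the arm or the gripper's body presses on something with over 40 N, if the wrist force passes 120 N, or if a joint passes its speed limit or range.

## Robot

A 6-joint arm with a two-finger parallel gripper is mounted at the origin on the work surface. World frame = base frame: x ahead of the robot, y to its left, z up, the work surface at z = 0. Lengths are in m, angles in rad, forces in N, time in s.
With the tool pointing down it reaches from about 0.3 to 0.85 m from the base axis. Payload 4.2 kg.
Tool frame: the origin (TCP) lies between the finger pads; the fingertips stand 14 mm ahead of it and the grasp point (between the pads) lies 5 mm behind it (tip_reach is the distance from the TCP to the fingertips, in m); y points along the fingers, x is the direction in which the jaws open and shut, and the axes are right-handed (so a half turn about y gives the same grasp; the last joint's range is limited). The gripper opens to 91 mm and grips with 3 to 60 N. Pads are 32 mm wide; open, the fingers measure 118 mm over their backs; the gripper's body (76 mm by 178 mm) begins 60 mm behind the grasp point.
Start: joints at [-1.184, 0.32, 1.565, -0, 1.257, -0.02], TCP at [0.228, -0.528, 0.228] pointing down, gripper open.
Joint ranges: [-3.11, 3.11], [-0.84, 2.01], [0.21, 2.61], [-1.34, 4.49], [0.05, 2.63], [-2.56, 2.56]. Speed limits (rad/s): [2.57, 2.57, 3.14, 3.14, 3.14, 3.14].

## Interface

Orientations are given as a unit quaternion [w, x, y, z].
In Python, from rig import observe, camera, camera_info, job_done, search_frame, tip_of, tip_reach gives the robot as it stands. The module is installed in compiled form; this text tells all that it offers.
- The arm moves only by the tool step_arm, never from a script. Its argument "plan" is a list of rows, each a list of 3 entries, a list of its own where there are three numbers: the shift along the tool's x, y, z in m, then the turn, a rotation vector about the tool's x, y, z in units of 10 degrees (1.0 is 10 degrees), then the finger opening in m, from 0 to 0.0912. A call has 1 to 12 rows; each row is the pose to reach, as a shift and turn from the pose commanded when the call began, along the tool's axes at that moment; what a row does not reach only later rows make up. A row lasts 1/8 s, in which the tool goes at most 62.5 mm and 10.7 degrees, less where a joint would pass 70% of its speed; a pose out of reach is approached as far as the arm can. A call with a gripper value outside its range is refused whole. The fingers move at their own pace and stop on an object; "squeeze" is the grip in N (left out, the last holds). Time passes only in rows, so rows that repeat a pose let the fingers close. It gives the time, the measured TCP pose, the force and the opening at its end, in the units of the state.
- observe(): the state, without advancing time (a new reading comes with each control period).
- camera(name): name is "side" or "top"; returns the picture (400x640x3 uint8, red, green, blue); there is no depth.
- camera_info(name): a dict with "K" (3x3 intrinsics, pixels), "k1" (the pictures are not rectified: a ray, as slopes to the right and down, at radius r is drawn at 1 + k1 r^2 times it, then the intrinsics apply), "R" (3x3) and "t" (3): a world point X has camera coordinates R X + t. Camera axes: x right, y down, z forward; pixel columns grow to the right and rows downward; lengths in m; the calibration is good to about 2 mm. A picture is of the moment at which its call begins. camera_info takes no time and is no camera call.
- job_done(): hands the job in, once; it reports no verdict.
Trained networks look in the newest picture that a camera, given by its name, has taken for a name from the list of things; names that differ only in an ending like _2 or _b are one class to them, and where a whole thing is asked for, a point or a joint stands for the part that bears it (a point fixed in the world has none). Each returns a list of dicts, best first, with "score" (0 to 1); they miss things now and then, are a little off and sometimes report something else, mostly with a low value. They report only what shows in the picture. A call takes as long as a camera call. They do not tell look-alikes from the thing itself.
- search_frame(thing, camera): "centre" ([x, y, z] in m, in the coordinates of the camera as it stood for that picture, good to about 4 mm: the middle of the surface that is visible of it).
- tip_of(thing, camera): "centre" ([x, y, z] in m, in the coordinates of the camera as it stood for that picture, good to about 4 mm: a listed point, or the origin of a listed thing).
The state is a dict: "time": time; "joint_pos": joint angles; "dq": joint speeds; "joint_efforts": joint torques, N m; "ee_pos": TCP position; "orientation": TCP orientation; "ft_force": force on the tool from outside, world axes, zero at the start; "ft_torque": the same for the moment, N m; "width": finger opening in m.
Only numpy, scipy, OpenCV 4.12 (cv2) and the standard library are available. Lean on these libraries where they do the work, as an engineer would, in place of code of your own. Each camera call takes 0.05 s, during which the arm holds its last target. There are 200 camera calls.

## Working session

There is one attempt and no reset: what is moved stays moved. The work goes in short steps, Python scripts to look and compute and a tool call to move; the robot and the scene stay as the last step left them, time stands still between calls to the robot, and variables do not carry over. Pictures are saved under pics/ and viewed, about 8 in all and at most 12, crops included, and the job is handed in when it is done.

Besides the shell and the picture viewer there is one more tool, called after ">>>" as a command line: name --argument value ..., lists and objects as JSON in quotes. step_arm: Moves the arm, as the interface text tells. Its arguments: {"type":"object","properties":{"plan":{"type":"array","items":{"type":"array"}},"squeeze":{"type":"number"}},"required":["plan"]}

```bash
mkdir -p pics; cat > h.py <<'E'
import numpy as np, cv2
from rig import *
from scipy.spatial.transform import Rotation as Ro
def w(c,p):
    i=camera_info(c); return np.array(i["R"]).T@(np.array(p)-np.array(i["t"]))
def proj(c,X):
    i=camera_info(c); p=np.array(i["R"])@np.array(X)+np.array(i["t"]); s=p[:2]/p[2]; s=s*(1+i["k1"]*(s@s)); return (np.array(i["K"])@[s[0],s[1],1])[:2]
def onz(c,uv,z):
    i=camera_info(c);K=np.array(i["K"]);R=np.array(i["R"]);t=np.array(i["t"])
    d=np.linalg.solve(K,[uv[0],uv[1],1])[:2]; s=d.copy()
    for _ in range(20): s=d/(1+i["k1"]*(s@s))
    r=R.T@[s[0],s[1],1]; o=-R.T@t; return o+r*(z-o[2])/r[2]
def shot(c,f):
    im=camera(c); cv2.imwrite("pics/"+f,im[:,:,::-1]); return im
E
python3 - <<'E'
from h import *
np.set_printoptions(precision=4,suppress=True)
s=observe(); print({k:np.round(v,3) for k,v in s.items()}); print(tip_reach if not callable(tip_reach) else tip_reach())
for c in("top","side"):
    shot(c,c+"0.png"); i=camera_info(c); print(c,np.array(i["K"])[0],i["k1"], -np.array(i["R"]).T@np.array(i["t"]))
    for n in("corner","jig","rail_end","tab","knob","square_corner","square","jar","socket","cleaner"):
        for d in tip_of(n,c)[:3]: print(c,n,round(d["score"],2),w(c,d["centre"]),proj(c,w(c,d["centre"])))
E
```

```text
{'time': np.float64(0.0), 'joint_pos': array([-1.184,  0.32 ,  1.566, -0.   ,  1.257, -0.02 ]), 'dq': array([-0.001, -0.001, -0.001, -0.   ,  0.   ,  0.001]), 'joint_efforts': array([ -0.   , -41.246, -23.197,   0.073,   0.046,  -0.   ]), 'ee_pos': array([ 0.227, -0.528,  0.227]), 'orientation': array([ 0.591, -0.59 ,  0.389, -0.388]), 'ft_force': array([-0.207, -0.44 , -0.333]), 'ft_torque': array([-0.026, -0.033, -0.015]), 'width': np.float64(0.091)}
0.014
top [389.1834   0.     324.2057] -0.0538306243538662 [0.4262 0.0068 1.1944]
top corner 0.87 [0.5851 0.1815 0.0108] [267.2261 179.6462]
top jig 0.89 [ 0.5024  0.0959 -0.0017] [294.4242 207.5969]
top rail_end 0.68 [0.5596 0.0773 0.014 ] [300.8126 188.7234]
top tab 0.74 [ 0.5397 -0.0746  0.0631] [351.6134 195.0439]
top tab 0.4 [0.583  0.1806 0.0118] [267.4613 180.281 ]
top tab 0.22 [ 0.4781 -0.2702  0.0448] [416.5831 218.1776]
top knob 0.97 [ 0.4781 -0.2701  0.0478] [416.7897 218.1321]
top knob 0.86 [ 0.4858 -0.4632  0.0398] [480.0291 217.344 ]
top knob 0.74 [ 0.3164 -0.2302  0.0434] [402.4256 272.9617]
top square_corner 0.97 [ 0.34
[... 921 characters left out ...]
552]
side knob 0.75 [ 0.4901 -0.4665  0.0386] [345.4621 294.6907]
side knob 0.71 [ 0.4849 -0.2687  0.0413] [321.7386 247.2917]
side knob 0.68 [ 0.323  -0.2374  0.044 ] [262.2324 249.8594]
side square_corner 0.94 [ 0.5421 -0.2592  0.0009] [340.3004 253.2917]
side square_corner 0.79 [ 0.3416 -0.1838 -0.0006] [266.7723 250.3192]
side square 0.78 [ 0.3195 -0.2367  0.0006] [262.1881 262.3205]
side square 0.65 [ 0.4924 -0.4687 -0.0004] [346.4047 306.8577]
side square 0.65 [ 0.4272  0.4116 -0.0002] [262.6812 159.7127]
side jar 0.86 [ 0.7348 -0.251  -0.0023] [401.4206 241.2299]
side socket 0.66 [ 0.6837 -0.3522 -0.0018] [399.1518 264.9164]
side cleaner 0.66 [0.4275 0.4121 0.0002] [262.7141 159.5685]
```

View pics/top0.png

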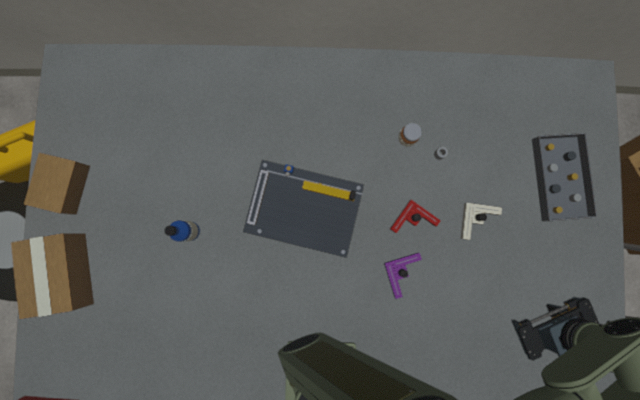

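View pics/side0.png

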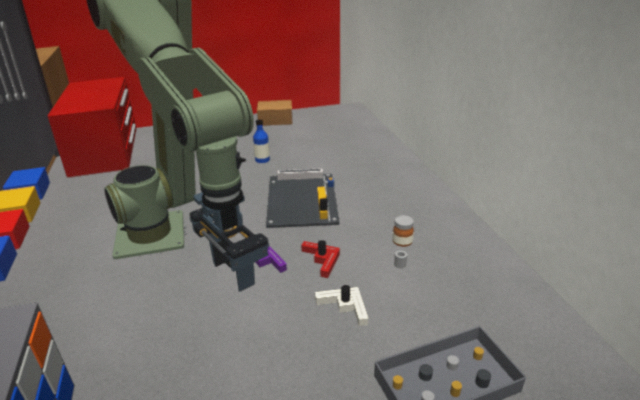

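Top view: the red square sits at about (416,217) with its corner near (409,200); white and purple are look-alikes. In the jig, the stud is at left (258,197), the yellow rail is at (328,190) and the tab is at (352,195). The networks agree with this (jig yaw ≈ -13°, square yaw ≈ -35°). I'll refine the poses by fitting silhouettes in both views.

```bash
cat > fit.py <<'E'
from h import *
from scipy.optimize import minimize
S=4
def box(x0,x1,y0,y1,z0,z1): return np.array([[x,y,z] for x in(x0,x1) for y in(y0,y1) for z in(z0,z1)])
LEG=[box(-.07,.04,.018,.04,0,.024),box(.018,.04,-.07,.04,0,.024),box(-.018,.018,-.018,.018,0,.024)]
def rail(c): return [box(0,.025,-.160+c,-.001+c,.012,.040)]
def sil(c,boxes,p,shape):
    a=np.zeros((shape[0]*S,shape[1]*S),np.uint8); r=Ro.from_euler('z',p[2]).as_matrix()
    for b in boxes:
        q=np.array([proj(c,r@v+[p[0],p[1],p[3] if len(p)>3 else 0]) for v in b]).astype(np.float32)
        cv2.fillConvexPoly(a,np.round(((cv2.convexHull(q)+.5)*S-.5)*16).astype(np.int32),255,shift=4)
    return cv2.resize(a,(shape[1],shape[0]),interpolation=cv2.INTER_AREA)/255.
def red(im):
    f=im.astype(float); return np.clip((f[...,0]-np.maximum(f[...,1],f[...,2])-15)/90,0,1)
def yel(im):
    f=im.astype(float); return np.clip((np.minimum(f[...,0],f[...,1])-f[...,2]-20)/80,0,1)
def fit(c,mask,boxes,p0,win=45):
    u,v=proj(c,[p0[0],p0[1],.02]).astype(int); sl=(slice(max(v-win,0),v+win),slice(max(u-win,0),u+win))
    m=cv2.GaussianBlur(mask,(0,0),1); 
    def cost(d):
        p=np.array(p0)+np.array(d)*np.array([.01,.01,.1]); return np.sum((cv2.GaussianBlur(sil(c,boxes,p,mask.shape),(0,0),1)[sl]-m[sl])**2)
    r=min((minimize(cost,[0,0,a],method="Nelder-Mead",options=dict(initial_simplex=np.array([[0,0,a],[1,0,a],[0,1,a],[0,0,a+.8]]))) for a in(-.4,.3)),key=lambda r:r.fun)
    return np.array(p0)+r.x*np.array([.01,.01,.1]),r.fun,m[sl].sum()
E
python3 - <<'E'
from fit import *
np.set_printoptions(precision=4,suppress=True)
for c in("top","side"):
    im=cv2.imread(f"pics/{c}0.png")[:,:,::-1]
    print(c,"square",fit(c,red(im),LEG,[.481,-.269,-.61]))
    # rail referenced at rail_end, c=0
    print(c,"rail",fit(c,yel(im),rail(0),[.561,.075,-.227],60))
s=observe(); print(Ro.from_quat(s["orientation"],scalar_first=True).as_matrix())
E
```

```text
Traceback (most recent call last):
  File "fit.py", line 22, in fit
    r=min((minimize(cost,[0,0,a],method="Nelder-Mead",options=dict(initial_simplex=np.array([[0,0,a],[1,0,a],[0,1,a],[0,0,a+.8]]))) for a in(-.4,.3)),key=lambda r:r.fun)
  File "fit.py", line 22, in <genexpr>
    r=min((minimize(cost,[0,0,a],method="Nelder-Mead",options=dict(initial_simplex=np.array([[0,0,a],[1,0,a],[0,1,a],[0,0,a+.8]]))) for a in(-.4,.3)),key=lambda r:r.fun)
           ~~~~~~~~^^^^^^^^^^^^^^^^^^^^^^^^^^^^^^^^^^^^^^^^^^^^^^^^^^^^^^^^^^^^^^^^^^^^^^^^^^^^^^^^^^^^^^^^^^^^^^^^^^^^^^^^^^^^^^^^
  File "fit.py", line 21, in cost
    p=np.array(p0)+np.array(d)*np.array([.01,.01,.1]); return np.sum((cv2.GaussianBlur(sil(c,boxes,p,mask.shape),(0,0),1)[sl]-m[sl])**2)
                                                                                       ~~~^^^^^^^^^^^^^^^^^^^^^^
  File "fit.py", line 10, in sil
    q=np.array([proj(c,r@v+[p[0],p[1],p[3] if len(p)>3 else 0]) for v in b]).astype(np.float32)
                ~~~~^^^^^^^^^^^^^^^^^^^^^^^^^^^^^^^^^^^^^^^^^^^
  File "h.py", line 7, in proj
    i=camera_info(c); p=np.array(i["R"])@np.array(X)+np.array(i["t"]); s=p[:2]/p[2]; s=s*(1+i["k1"]*(s@s)); return (np.array(i["K"])@[s[0],s[1],1])[:2]
ValueError: time passes only in moves, steps and waits
```

```bash
sed -i 's/^from rig import \*/from rig import *\nimport functools\ncamera_info=functools.cache(camera_info)/' h.py
python3 - <<'E'
from fit import *
np.set_printoptions(precision=4,suppress=True)
for c in("top","side"):
    im=cv2.imread(f"pics/{c}0.png")[:,:,::-1]
    print(c,"square",fit(c,red(im),LEG,[.481,-.269,-.61]))
    print(c,"rail",fit(c,yel(im),rail(0),[.561,.075,-.227],60))
s=observe(); print(Ro.from_quat(s["orientation"],scalar_first=True).as_matrix())
E
```

```text
top square (array([ 0.4816, -0.2691, -0.5968]), np.float64(139.54300548247994), np.float64(386.2555555555556))
top rail (array([ 0.5616,  0.0824, -0.2064]), np.float64(52.1095207424564), np.float64(368.36249999999995))
side square (array([ 0.4838, -0.2695, -0.5984]), np.float64(98.30152995932015), np.float64(563.4416730016565))
side rail (array([ 0.5657,  0.0763, -0.2513]), np.float64(81.34295128441643), np.float64(144.0499983271172))
[[ 0.3957  0.0001  0.9184]
 [-0.9184 -0.0001  0.3957]
 [ 0.0002 -1.      0.    ]]
```

>>> step_arm --plan '[[[-0.029,0.007,0.047],[0,0.4,0],0.06],[[-0.058,0.014,0.093],[0,0.8,0],0.06],[[-0.088,0.02,0.14],[0,1.2,0],0.06],[[-0.117,0.027,0.187],[0,1.6,0],0.06],[[-0.146,0.034,0.233],[0,2.0,0],0.06],[[-0.176,0.04,0.28],[0,2.4,0],0.06],[[-0.205,0.047,0.327],[0,2.8,0],0.06],[[-0.234,0.054,0.373],[0,3.2,0],0.06],[[-0.263,0.06,0.42],[0,3.58,0],0.06],[[-0.292,0.067,0.467],[0,3.58,0],0.06],[[-0.292,0.067,0.467],[0,3.58,0],0.06],[[-0.292,0.067,0.467],[0,3.58,0],0.06]]'

```text
time: 2.6
ee_pos: [0.5405, -0.0753, 0.1608]
orientation: [0.443, -0.443, 0.551, -0.551]
ft_force: [-0.7, -0.2, -1.1]
width: 0.0597
```

>>> step_arm --plan '[[[0,0.03,0],[0,0,0],0.06],[[0,0.06,0],[0,0,0],0.06],[[0,0.085,0],[0,0,0],0.06],[[0,0.101,0],[0,0,0],0.06],[[0,0.101,0],[0,0,0],0.06]]' --squeeze 15

```text
time: 3.22
ee_pos: [0.54, -0.0759, 0.0593]
orientation: [0.442, -0.443, 0.552, -0.551]
ft_force: [-0.2, 0.3, -0.4]
width: 0.0597
```

```bash
python3 - <<'E'
from h import *
im=shot("side","side1.png"); t=camera("top")
u,v=318,200
a=cv2.resize(im[v-60:v+60,u-80:u+80],None,fx=5,fy=4.6,interpolation=cv2.INTER_CUBIC); cv2.imwrite("pics/side1c.png",a[:,:,::-1]); print(observe()["ft_force"])
E
```

```text
[ 0.08194304 -0.25268948  0.52675569]
```

View pics/side1c.png

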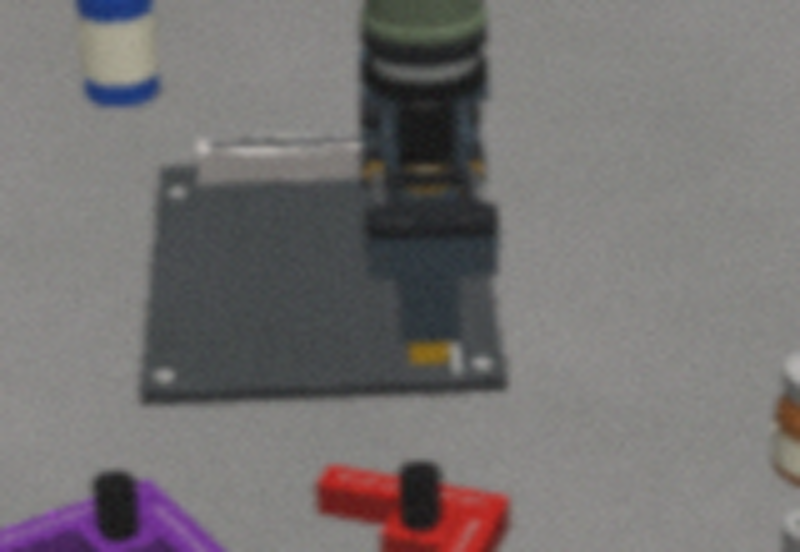

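The crop shows the rear finger standing in front of the tab, centred over the yellow rail end (crop 430,353), with no contact force. I'll close on the tab.

>>> step_arm --plan '[[[0,0,0],[0,0,0],0.0],[[0,0,0],[0,0,0],0.0],[[0,0,0],[0,0,0],0.0],[[0,0,0],[0,0,0],0.0]]' --squeeze 15

```text
time: 3.82
ee_pos: [0.5409, -0.0751, 0.0601]
orientation: [-0.443, 0.443, -0.551, 0.551]
ft_force: [0.2, 0.2, 0.4]
width: 0.0233
```

>>> step_arm --plan '[[[0,0,0],[0,0,0],0.0],[[0,0,0],[0,0,0],0.0],[[0,0,0],[0,0,0],0.0]]' --squeeze 15

```text
time: 4.2
ee_pos: [0.5408, -0.0753, 0.06]
orientation: [-0.443, 0.443, -0.551, 0.551]
ft_force: [0.2, -1.9, 2.4]
width: 0.0156
```

>>> step_arm --plan '[[[-0.008,0,0],[0,0,0],0.0],[[-0.02,0,0],[0,0,0],0.0],[[-0.032,0,0],[0,0,0],0.0],[[-0.044,0,0],[0,0,0],0.0],[[-0.056,0,0],[0,0,0],0.0],[[-0.068,0,0],[0,0,0],0.0],[[-0.08,0,0],[0,0,0],0.0],[[-0.088,0,0],[0,0,0],0.0],[[-0.092,0,0],[0,0,0],0.0]]' --squeeze 30

```text
time: 5.32
ee_pos: [0.5605, 0.0156, 0.06]
orientation: [0.443, -0.443, 0.552, -0.551]
ft_force: [-4.2, -0.8, 4.9]
width: 0.0161
```

>>> step_arm --plan '[[[-0.003,0,0],[0,0,0],0.0],[[-0.006,0,0],[0,0,0],0.0],[[-0.009,0,0],[0,0,0],0.0],[[-0.011,0,0],[0,0,0],0.0]]'

```text
time: 5.82
ee_pos: [0.5625, 0.0253, 0.06]
orientation: [0.442, -0.443, 0.552, -0.551]
ft_force: [-5.1, 0.2, 4.7]
width: 0.0158
```

>>> step_arm --plan '[[[-0.002,0,0],[0,0,0],0.0],[[-0.004,0,0],[0,0,0],0.0],[[-0.006,0,0],[0,0,0],0.0]]'

```text
time: 6.2
ee_pos: [0.5635, 0.0298, 0.06]
orientation: [-0.442, 0.444, -0.551, 0.552]
ft_force: [-6.1, -14.2, 7.8]
width: 0.0159
```

>>> step_arm --plan '[[[-0.001,0,0],[0,0,0],0.0],[[-0.002,0,0],[0,0,0],0.0],[[-0.002,0,0],[0,0,0],0.0]]'

```text
time: 6.58
ee_pos: [0.5635, 0.0298, 0.06]
orientation: [-0.441, 0.445, -0.55, 0.552]
ft_force: [-6.6, -16.0, 6.9]
width: 0.0159
```

```bash
python3 - <<'E'
from h import *
np.set_printoptions(precision=4,suppress=True)
for c in("top","side"):
    camera(c)
    for n in("corner","rail_end","tab","jig"):
        for d in tip_of(n,c)[:1]: print(c,n,round(d["score"],2),w(c,d["centre"]))
s=observe();print(s["time"],s["ee_pos"],s["ft_force"],s["joint_pos"])
E
```

```text
top corner 0.87 [0.5845 0.181  0.0099]
top rail_end 0.58 [0.587  0.1819 0.015 ]
top jig 0.74 [ 0.5002  0.0965 -0.0025]
side corner 0.59 [0.5876 0.1822 0.0092]
side tab 0.64 [0.5645 0.028  0.0593]
side jig 0.8 [ 0.5027  0.0905 -0.0018]
7.075 [0.5635 0.0298 0.06  ] [ -7.5601 -15.7219   8.4437] [ 0.0357  0.461   1.8122 -0.0075  0.8717  1.8284]
```

>>> step_arm --plan '[[[-0.001,0,0],[0,0,0],0.0],[[-0.003,0,0],[0,0,0],0.0],[[-0.003,0,0],[0,0,0],0.0]]'

```text
time: 7.45
ee_pos: [0.5635, 0.0298, 0.0599]
orientation: [-0.44, 0.447, -0.549, 0.553]
ft_force: [-7.4, -26.4, 10.9]
width: 0.0161
```

The rail is hard against the end stop: 26 N with no movement. I'll relax, release and lift.

>>> step_arm --plan '[[[0.004,0,0],[0,0,0],0.0],[[0.0055,0,0],[0,0,0],0.04],[[0.0055,0,0],[0,0,0],0.04],[[0.0055,0,0],[0,0,0],0.04],[[0.0055,0,0],[0,0,0],0.04]]'

```text
time: 8.07
ee_pos: [0.5645, 0.0312, 0.0598]
orientation: [-0.443, 0.443, -0.551, 0.551]
ft_force: [0.1, 0.0, -0.3]
width: 0.0401
```

>>> step_arm --plan '[[[0,-0.03,0],[0,0,0],0.05],[[0,-0.08,0],[0,0,0],0.05],[[0.05,-0.1,0],[0,0,0],0.05],[[0.11,-0.1,-0.01],[0,0,0],0.05],[[0.17,-0.1,-0.02],[0,0,0],0.05],[[0.22,-0.1,-0.03],[0,0,0],0.05],[[0.22,-0.1,-0.03],[0,0,0],0.05]]'

```text
time: 8.95
ee_pos: [0.4863, -0.1799, 0.16]
orientation: [-0.441, 0.441, -0.552, 0.553]
ft_force: [0.2, 0.4, 0.5]
width: 0.0499
```

```bash
cat > look.py <<'E'
from fit import *
np.set_printoptions(precision=4,suppress=True)
def jig():
  for c in("top","side"):
    im=shot(c,c+"2.png")
    for n in("corner","rail_end","tab","jig"):
        for d in tip_of(n,c)[:1]: print(c,n,round(d["score"],2),w(c,d["centre"]))
    print(c,"rail",fit(c,yel(im),rail(0),[.585,.181,-.21],60))
jig()
t=cv2.imread("pics/top2.png"); a=cv2.resize(t[150:270,230:390],None,fx=5,fy=5,interpolation=cv2.INTER_CUBIC); cv2.imwrite("pics/top2c.png",a)
s=observe();print(s["time"],s["ee_pos"],s["ft_force"],s["joint_pos"],Ro.from_quat(s["orientation"],scalar_first=True).as_matrix())
E
python3 look.py
```

```text
top corner 0.9 [0.5854 0.183  0.0084]
top rail_end 0.84 [0.5856 0.1816 0.0188]
top tab 0.75 [0.561  0.0299 0.0665]
top jig 0.75 [0.5609 0.0341 0.0618]
top rail (array([ 0.5843,  0.1842, -0.2193]), np.float64(59.669912668527154), np.float64(365.2500000000001))
side corner 0.62 [0.5869 0.1812 0.0086]
side tab 0.56 [0.5679 0.0258 0.06  ]
side jig 0.76 [ 0.5018  0.0874 -0.0019]
side rail (array([ 0.5988,  0.1764, -0.2659]), np.float64(152.04020605065614), np.float64(44.43075958522217))
9.45 [ 0.4878 -0.1768  0.1599] [0.0499 0.4069 0.6117] [-0.3699  0.287   1.7959 -0.      1.0587  1.4176] [[-0.215  -0.      0.9766]
 [-0.9766 -0.     -0.215 ]
 [ 0.     -1.     -0.    ]]
```

View pics/top2c.png

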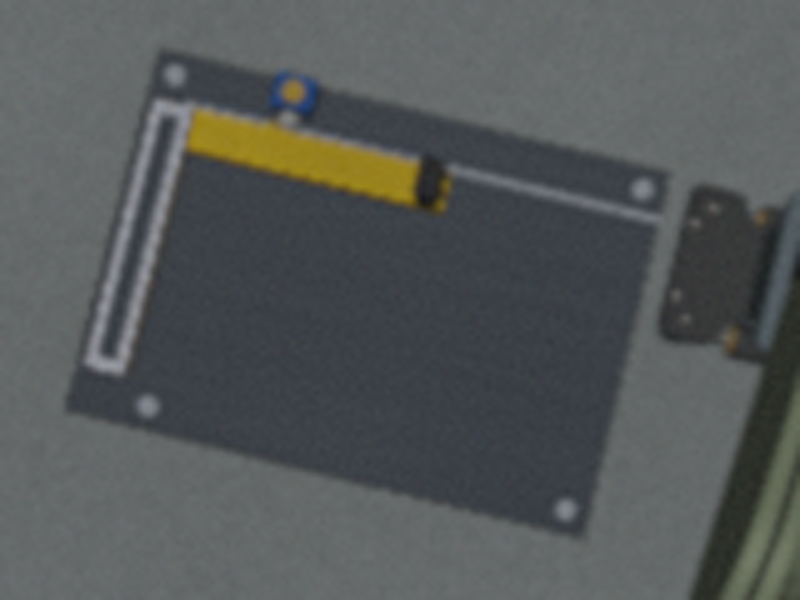

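The crop shows the rail home, with the yellow end against the stud at crop (188,130) and the plunger at the detent. The four plate corners are at crop (160,50), (668,173), (585,537) and (66,410). I'll solve the jig pose from these while moving to the red knob.

```bash
python3 - <<'E'
from h import *
np.set_printoptions(precision=4,suppress=True)
px=[(160,50),(668,173),(585,537),(66,410)]
A=np.array([[60,35],[60,-290],[-170,-290],[-170,35]])/1e3
B=np.array([onz("top",(230+(x+.5)/5-.5,150+(y+.5)/5-.5),.012)[:2] for x,y in px])
a,b=A-A.mean(0),B-B.mean(0); r,_=Ro.align_vectors(np.c_[b,np.zeros(4)],np.c_[a,np.zeros(4)])
M=r.as_matrix()[:2,:2]; c=B.mean(0)-M@A.mean(0)
print("yaw",r.as_euler('zyx')[0],"corner",c,"resid",(A@M.T+c-B)*1e3,"knob goal",c+M@[-.04,-.04])
E
```

```text
yaw -0.20944644774778443 corner [0.582  0.1808] resid [[ 1.2535  1.1528]
 [ 1.2563 -2.2428]
 [-1.3936 -0.2558]
 [-1.1163  1.3459]] knob goal [0.5346 0.15  ]
```

>>> step_arm --plan '[[[0.03,0.0,0.005],[0,0.8,0],0.06],[[0.06,0.0,0.01],[0,1.6,0],0.06],[[0.091,0.01,0.014],[0,2.2,0],0.06],[[0.091,0.05,0.014],[0,2.2,0],0.06],[[0.091,0.05,0.014],[0,2.2,0],0.06]]'

```text
time: 10.07
ee_pos: [0.4795, -0.2683, 0.1075]
orientation: [0.328, -0.331, 0.628, -0.624]
ft_force: [0.2, 0.5, 0.2]
width: 0.0602
```

```bash
python3 - <<'E'
from fit import *
np.set_printoptions(precision=4,suppress=True)
im=shot("side","side3.png"); print(fit("side",red(im),LEG,[.4825,-.269,-.6]))
for d in tip_of("knob","side")[:4]: print(d["score"],w("side",d["centre"]))
cv2.imwrite("pics/side3c.png",cv2.resize(im[190:310,240:400],None,fx=5,fy=5,interpolation=cv2.INTER_CUBIC)[:,:,::-1])
s=observe(); print(s["ee_pos"])
E
```

```text
(array([ 0.4843, -0.2689, -0.5925]), np.float64(99.1399666382076), np.float64(547.4111111111113))
0.83 [ 0.4842 -0.2684  0.0433]
0.8 [ 0.3214 -0.2337  0.042 ]
0.73 [ 0.4903 -0.4666  0.0387]
[ 0.4819 -0.2692  0.1105]
```

View pics/side3c.png

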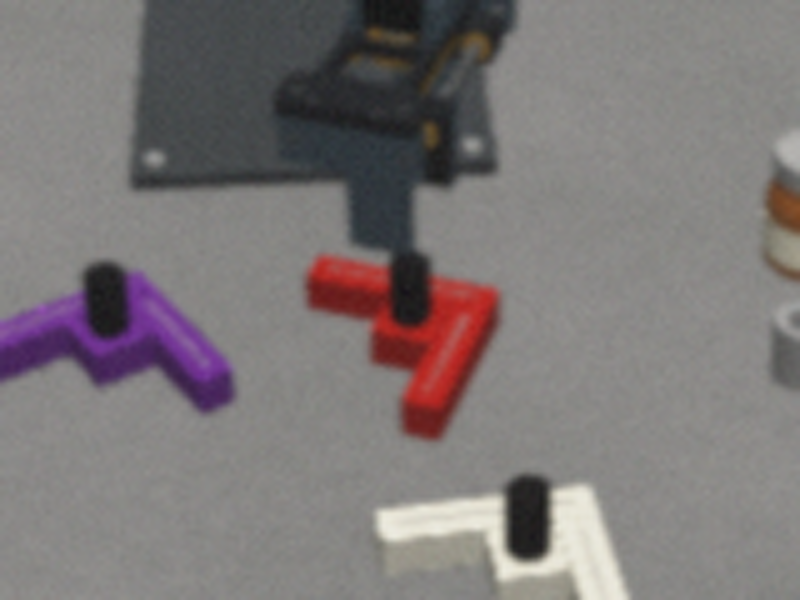

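The crop shows the open fingers above the red knob (crop 410,288), with the square undisturbed and the fits agreeing (x 0.482–0.484, y −0.269, yaw −0.594). I'll descend and grip.

>>> step_arm --plan '[[[0,0.03,0.001],[0,0,0],0.06],[[0,0.055,0.001],[0,0,0],0.06],[[0,0.068,0.001],[0,0,0],0.06],[[0,0.068,0.001],[0,0,0],0.06],[[0,0.068,0.001],[0,0,0],0.0],[[0,0.068,0.001],[0,0,0],0.0],[[0,0.068,0.001],[0,0,0],0.0],[[0,0.068,0.001],[0,0,0],0.0],[[0,0.068,0.001],[0,0,0],0.0],[[0,0.068,0.001],[0,0,0],0.0]]' --squeeze 30

```text
time: 11.42
ee_pos: [0.4823, -0.2702, 0.0423]
orientation: [-0.329, 0.329, -0.625, 0.626]
ft_force: [-1.2, -0.8, 3.9]
width: 0.0232
```

>>> step_arm --plan '[[[0,-0.01,0],[0,0,0],0.0],[[0,-0.03,0],[0,0,0],0.0],[[0,-0.06,0],[0,0,0],0.0],[[0,-0.085,0],[0,0,0],0.0],[[0,-0.1,0],[0,0,0],0.0],[[0,-0.1,0],[0,0,0],0.0]]'

```text
time: 12.18
ee_pos: [0.4827, -0.27, 0.1426]
orientation: [-0.33, 0.329, -0.625, 0.626]
ft_force: [-0.3, -0.2, -4.6]
width: 0.0234
```

```bash
python3 - <<'E'
from fit import *
np.set_printoptions(precision=4,suppress=True)
s=observe(); print(s["ee_pos"],s["ft_force"],s["width"],Ro.from_quat(s["orientation"],scalar_first=True).as_matrix()[:,0])
im=shot("side","side4.png")
for z in(.095,.1,.105):
    print(z,fit("side",red(im),LEG,[.4825,-.27,-.6,z][:3]+[z]) if 0 else "")
E
```

```text
[ 0.4827 -0.27    0.1426] [-0.2738 -0.1572 -4.5547] 0.023438898895451477 [-0.5663 -0.8242 -0.0003]
0.095 
0.1 
0.105
```

>>> step_arm --plan '[[[-0.018,0,-0.01],[0,-0.11,0],0.0],[[-0.05,0,-0.028],[0,-0.31,0],0.0],[[-0.089,0,-0.051],[0,-0.55,0],0.0],[[-0.129,0,-0.073],[0,-0.79,0],0.0],[[-0.168,0,-0.095],[0,-1.03,0],0.0],[[-0.207,0,-0.117],[0,-1.27,0],0.0],[[-0.246,0,-0.14],[0,-1.51,0],0.0],[[-0.286,0,-0.162],[0,-1.75,0],0.0],[[-0.321,0,-0.182],[0,-1.97,0],0.0],[[-0.346,0,-0.196],[0,-2.12,0],0.0],[[-0.357,0,-0.2025],[0,-2.19,0],0.0],[[-0.357,0,-0.2025],[0,-2.19,0],0.0]]'

```text
time: 13.72
ee_pos: [0.5168, 0.1394, 0.1413]
orientation: [0.442, -0.443, 0.552, -0.551]
ft_force: [-0.4, -0.5, -4.5]
width: 0.0237
```

>>> step_arm --plan '[[[0,0.03,0],[0,0,0],0.0],[[0,0.06,0],[0,0,0],0.0],[[0,0.072,0],[0,0,0],0.0],[[0,0.072,0],[0,0,0],0.0]]'

```text
time: 14.22
ee_pos: [0.5172, 0.1381, 0.0694]
orientation: [0.441, -0.442, 0.552, -0.552]
ft_force: [0.6, 0.2, -3.4]
width: 0.0231
```

```bash
sed -i 's/np.array(p0)+np.array(d)\*np.array(\[.01,.01,.1\])/np.r_[np.array(p0[:3])+np.array(d)*[.01,.01,.1],p0[3:]]/; s/return np.array(p0)+r.x\*/return np.array(p0[:3])+r.x*/' fit.py; python3 - <<'E'
from fit import *
np.set_printoptions(precision=4,suppress=True)
s=observe(); R=Ro.from_quat(s["orientation"],scalar_first=True).as_matrix(); print(s["time"],s["ee_pos"],s["ft_force"],s["width"],R[:,0], s["joint_pos"])
z=s["ee_pos"][2]-.0423
print("underside",z)
im=shot("side","side5.png"); print(fit("side",red(im),LEG,[s["ee_pos"][0],s["ee_pos"][1],-.21,z]))
t=shot("top","top5.png"); print(fit("top",red(t),LEG,[s["ee_pos"][0],s["ee_pos"][1],-.21,z]))
a=cv2.resize(im[140:260,240:400],None,fx=2.5,fy=2.5,interpolation=cv2.INTER_CUBIC);b=cv2.resize(t[150:270,230:390],None,fx=2.5,fy=2.5,interpolation=cv2.INTER_CUBIC)
cv2.imwrite("pics/both5.png",np.hstack([a,b])[:,:,::-1])
E
```

```text
14.225 [0.5172 0.1381 0.0694] [ 0.6288  0.162  -3.4346] 0.02305134790753363 [-0.219  -0.9757  0.001 ] [ 0.2397  0.4113  1.8718 -0.0003  0.8602  2.0314]
underside 0.02714978402402566
(array([ 0.5208,  0.1372, -0.238 ]), np.float64(74.52890129524202), np.float64(308.5666666666667))
(array([ 0.5116,  0.1432, -0.2102]), np.float64(517.0559246802092), np.float64(99.36666666666667))
```

View pics/both5.png

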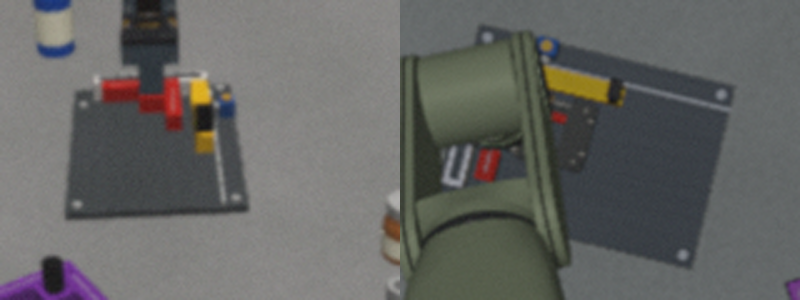

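Side crop: the square hovers over the plate just inside the corner, with clear gaps to the stud and rail. I'll lower it to the plate.

>>> step_arm --plan '[[[0,0.006,0],[0,0,0],0.0],[[0,0.011,0],[0,0,0],0.0],[[0,0.0135,0],[0,0,0],0.0],[[0,0.0135,0],[0,0,0],0.0]]'

```text
time: 14.82
ee_pos: [0.5174, 0.1389, 0.0562]
orientation: [0.442, -0.442, 0.552, -0.552]
ft_force: [0.4, 0.5, -4.2]
width: 0.0233
```

>>> step_arm --plan '[[[0,0.001,0],[0,0,0],0.0],[[0,0.0015,0],[0,0,0],0.0],[[0,0.0015,0],[0,0,0],0.0]]'

```text
time: 15.2
ee_pos: [0.5176, 0.139, 0.0549]
orientation: [-0.442, 0.442, -0.552, 0.552]
ft_force: [0.2, -0.5, -4.4]
width: 0.0235
```

>>> step_arm --plan '[[[0,0.0005,0],[0,0,0],0.0],[[0,0.001,0],[0,0,0],0.0],[[0,0.001,0],[0,0,0],0.0]]'

```text
time: 15.58
ee_pos: [0.5176, 0.139, 0.0543]
orientation: [-0.442, 0.442, -0.552, 0.552]
ft_force: [-1.0, -1.0, 0.6]
width: 0.0232
```

>>> step_arm --plan '[[[-0.003,0,0],[0,0,0],0.0],[[-0.006,0,0],[0,0,0],0.0],[[-0.009,0,0],[0,0,0],0.0],[[-0.012,0,0],[0,0,0],0.0],[[-0.012,0,0],[0,0,0],0.0]]'

```text
time: 16.2
ee_pos: [0.5206, 0.1511, 0.0543]
orientation: [-0.443, 0.442, -0.552, 0.552]
ft_force: [-0.5, -0.7, 4.0]
width: 0.0235
```

>>> step_arm --plan '[[[-0.0015,0,0],[0,0,0],0.0],[[-0.002,0,0],[0,0,0],0.0],[[-0.002,0,0],[0,0,0],0.0]]'

```text
time: 16.58
ee_pos: [0.5207, 0.1515, 0.0543]
orientation: [-0.442, 0.443, -0.551, 0.552]
ft_force: [0.3, -7.0, 5.6]
width: 0.0231
```

>>> step_arm --plan '[[[0.001,0,0.003],[0,0,0],0.0],[[0.001,0,0.006],[0,0,0],0.0],[[0.001,0,0.009],[0,0,0],0.0],[[0.001,0,0.011],[0,0,0],0.0],[[0.001,0,0.011],[0,0,0],0.0]]'

```text
time: 17.2
ee_pos: [0.5298, 0.1494, 0.0543]
orientation: [0.441, -0.443, 0.553, -0.551]
ft_force: [-3.7, -0.8, 7.7]
width: 0.0235
```

>>> step_arm --plan '[[[0,0,0.0015],[0,0,0],0.0],[[0,0,0.002],[0,0,0],0.0],[[0,0,0.002],[0,0,0],0.0]]'

```text
time: 17.58
ee_pos: [0.5316, 0.1491, 0.0543]
orientation: [0.441, -0.443, 0.553, -0.551]
ft_force: [-4.8, -0.8, 8.8]
width: 0.0233
```

>>> step_arm --plan '[[[0,-0.0005,0.001],[0,0,0],0.0],[[0,-0.0005,0.002],[0,0,0],0.0],[[0,-0.0005,0.003],[0,0,0],0.0],[[0,-0.0005,0.003],[0,0,0],0.0]]'

```text
time: 18.08
ee_pos: [0.5358, 0.1482, 0.0543]
orientation: [0.442, -0.442, 0.552, -0.552]
ft_force: [-3.2, -0.1, 4.1]
width: 0.0234
```

>>> step_arm --plan '[[[0,0,0.001],[0,0,0],0.0],[[0,0,0.002],[0,0,0],0.0],[[0,0,0.002],[0,0,0],0.0]]'

```text
time: 18.45
ee_pos: [0.5358, 0.1481, 0.0543]
orientation: [0.441, -0.443, 0.553, -0.551]
ft_force: [-7.8, 2.0, 7.3]
width: 0.0235
```

>>> step_arm --plan '[[[-0.001,0,0],[0,0,0],0.0],[[-0.002,0,0.0005],[0,0,0],0.0],[[-0.003,0,0.0005],[0,0,0],0.0],[[-0.003,0,0.0005],[0,0,0],0.0]]'

```text
time: 18.95
ee_pos: [0.5358, 0.1482, 0.0543]
orientation: [0.439, -0.445, 0.552, -0.551]
ft_force: [-10.3, -8.6, 10.6]
width: 0.0231
```

```bash
cat > st.py <<'E'
from fit import *
np.set_printoptions(precision=4,suppress=True)
im=shot("side","side6.png")
F=[];
s=observe(); R=Ro.from_quat(s["orientation"],scalar_first=True).as_matrix()
f=s["ft_force"]; print(s["time"],s["ee_pos"],"toolx",np.degrees(np.arctan2(R[1,0],R[0,0])),"tilt",R[2,:],"F jig x,y,z",f[0]*.978-f[1]*.21,f[0]*.21+f[1]*.978,f[2],"T",s["ft_torque"])
print(fit("side",red(im),LEG,[.535,.15,-.21,.012]))
for c in("side","top"):
    if c=="top": camera(c)
    for n in("square_corner","corner","knob","rail_end"):
        for d in tip_of(n,c)[:2]: print(c,n,round(d["score"],2),w(c,d["centre"]))
cv2.imwrite("pics/side6c.png",cv2.resize(im[150:220,260:360],None,fx=8,fy=8,interpolation=cv2.INTER_CUBIC)[:,:,::-1])
E
python3 st.py
```

```text
19.0 [0.5358 0.1482 0.0543] toolx -102.54487516847814 tilt [ 0.0058 -1.     -0.0062] F jig x,y,z -9.320579123251449 -9.293763612417306 12.062794693200333 T [-1.0419  1.5778 -0.0057]
(array([ 0.5406,  0.1452, -0.2317]), np.float64(69.73944754986798), np.float64(305.3))
side square_corner 0.86 [0.5873 0.1773 0.0131]
side square_corner 0.67 [ 0.3438 -0.1854 -0.0011]
side corner 0.96 [0.5839 0.1822 0.0119]
side knob 0.89 [ 0.3178 -0.2346  0.0453]
side knob 0.68 [ 0.4885 -0.4675  0.0432]
side rail_end 0.6 [0.5831 0.1804 0.009 ]
top square_corner 0.91 [ 0.533  -0.4269 -0.0002]
top square_corner 0.63 [ 0.3483 -0.1791 -0.0038]
top knob 0.96 [ 0.4869 -0.4632  0.0425]
top knob 0.75 [ 0.3146 -0.231   0.0431]
top rail_end 0.61 [ 0.678  -0.3482  0.0029]
```

View pics/side6c.png

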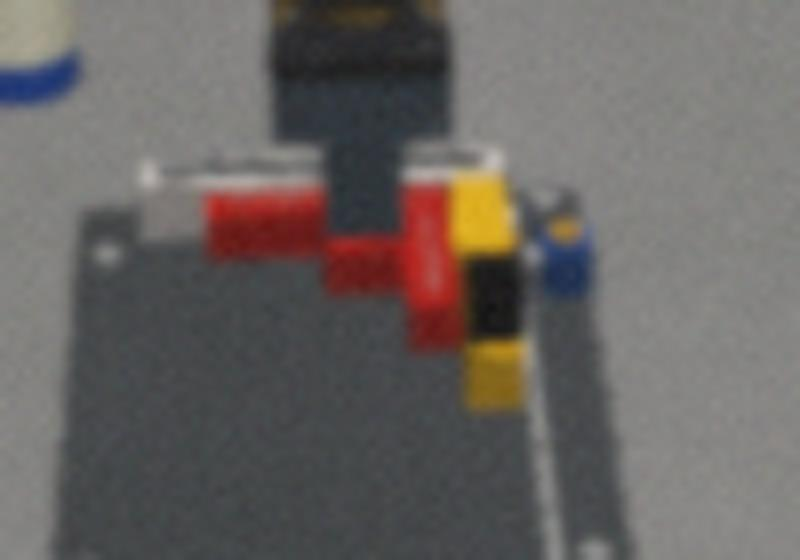

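The crop shows the red legs lying against the stud and the yellow rail with no visible gap. The force is about 9 N on each axis with near-zero yaw moment, which suggests flush seating. I'll ease the downward load a little and add a bit of push.

>>> step_arm --plan '[[[-0.0005,-0.0005,0.0005],[0,0,0],0.0],[[-0.0005,-0.0005,0.0005],[0,0,0],0.0],[[-0.0005,-0.0005,0.0005],[0,0,0],0.0],[[-0.0005,-0.0005,0.0005],[0,0,0],0.0],[[-0.0005,-0.0005,0.0005],[0,0,0],0.0],[[-0.0005,-0.0005,0.0005],[0,0,0],0.0]]'

```text
time: 20.2
ee_pos: [0.5358, 0.1483, 0.0543]
orientation: [0.439, -0.446, 0.552, -0.551]
ft_force: [-10.7, -9.0, 8.0]
width: 0.0237
```

```bash
python3 st.py | head -3; python3 - <<'E'
from fit import *
# edges of the square vs the rail in the side picture: yaw of the rail seen the same way, home
im=cv2.imread("pics/side6.png")[:,:,::-1]
A=red(im)
for y in(-.19,-.21,-.23,-.25): 
    M=Ro.from_euler('z',y).as_matrix()[:2,:2]
    print(y,fit("side",A,LEG,[.538,.148,y,.012])[:2])
E
```

```text
20.25 [0.5358 0.1483 0.0543] toolx -102.54720275365385 tilt [ 0.0068 -0.9999 -0.0074] F jig x,y,z -7.801173644353713 -10.752252815513732 8.417367571838183 T [-1.2051  1.4876  0.0264]
(array([ 0.5406,  0.1452, -0.2317]), np.float64(69.69513966010327), np.float64(305.3666666666667))
side square_corner 0.98 [ 0.3448 -0.1884 -0.002 ]
-0.19 (array([ 0.54104774,  0.14585083, -0.2474176 ]), np.float64(69.60435317509864))
-0.21 (array([ 0.54066094,  0.14577148, -0.24236561]), np.float64(69.59612607152363))
-0.23 (array([ 0.54052757,  0.14569679, -0.24014943]), np.float64(69.64166795233038))
-0.25 (array([ 0.54118105,  0.14571247, -0.24981518]), np.float64(69.64853106025446))
```

```bash
python3 -c "
from rig import *
print(job_done()); s=observe(); print(s['time'],s['ee_pos'],s['ft_force'],s['ft_torque'],s['width'])"
```

```text
the job is handed in; nothing more can be done
None
the job is handed in; nothing more can be done
```

I pushed the yellow cross rail home and pressed the red square into the corner. The job was handed in at about 20 s with the arm still holding the square there; no verdict was reported.

- **Cross rail:** I gripped the rail by its tab and pushed it until it stopped moving at the end stop with 26 N on it. The picture after release shows it against the stud. I never read the carriage joint directly.
- **Square position:** I lifted the square by its knob, turned it about 22°, lowered it to the plate and slid it against the stud, then the rail. The last wrist readings put its underside at 12 mm, tilted by about 0.01 rad.
- **Push forces:** The wrist measured about 11 N towards the stud and 8–11 N towards the rail. Plate friction may carry a few newtons of that. The grip was set to 30 N, with the pads about 23.5 mm apart on the knob.
- **Flush fit:** The turning moment was close to zero (0.03 N·m), and the last picture shows no gap at either face.

**Checks that disagreed or were limited:**
- The side-camera fits gave the square a yaw of -0.23 to -0.25 rad, against about -0.21 for the jig. That camera's rail fits lean the same way, so I trusted the contact evidence instead.
- The side camera's fit and network also placed the square 4–5 mm off in x and y, while the arm's own position agreed with the jig's to about 2 mm.
- The arm hid the corner from the top camera, so the final seating has no second view.

The arm stayed clear of the jar, socket and bottle throughout, but I did not measure their positions again at the end.

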